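# Lock a pulley on its shaft with a snap ring

## Robot

A 6-joint arm with a two-finger parallel gripper is mounted at the origin on a cart in front of the work surface, level with it; the furniture and walls round the work are solid. World frame = base frame: x ahead of the robot, y to its left, z up, the work surface at z = 0. Lengths are in mm, angles in rad, forces in N, time in s.
With the tool pointing down it reaches from about 350 to 775 mm from the base axis. Payload 7.3 kg.
Tool frame: the origin (TCP) lies on the centre line of the jaws, within the pads' length; the fingertips stand 14 mm ahead of it and the grasp point (between the pads) lies 5 mm behind it; z points along the fingers, y is the direction in which the jaws open and shut (so a half turn about z gives the same grasp; the last joint's range is limited). The gripper opens to 92 mm and grips with 3 to 60 N. Pads are 19 mm wide; open, the fingers measure 130 mm over their backs; the gripper's body (75 mm by 190 mm) begins 47 mm behind the grasp point.
Start: joints at [-1.428, 0.342, 1.524, -0, 1.275, -0.146], TCP at [149.543, -503.27, 240.741] pointing down, gripper open.
Joint ranges: [-2.53, 2.53], [-0.77, 2.02], [0.04, 2.7], [-1, 4.14], [0.28, 2.66], [-3.11, 3.11]. Speed limits (rad/s): [2.57, 2.57, 3.14, 3.14, 3.14, 3.14].

## Interface

Orientations are given as a unit quaternion [w, x, y, z].
In Python, from cell import bot gives the robot as it stands. The module is installed in compiled form; this text tells all that it offers. Calls block until the motion is done:
- bot.move_ptp(position, orientation): joint-space move of the TCP to a pose.
- bot.movel(position, ori=None, rate=150): straight line of the TCP; ori=None keeps the orientation; rate is the mean speed in mm/s.
- bot.set_joints(angles): joint-space move.
- bot.gripper_to(opening, strength=None): finger opening in mm; strength is the grip in N (None keeps the last); returns when the fingers have stopped.
- bot.dwell(seconds).
- bot.ik(position, orientation): joint angles nearest the present ones, or None.
- bot.grab_frame(name): name is "scene" or "top" or "wrist"; returns the picture (384x512x3 uint8, blue, green, red); there is no depth.
- bot.calibration(name): a dict with "fov_y" (degrees; the focal length in pixels is half the picture's height over the tangent of half this angle, whatever the lens; pixels are square), "cx", "cy" (the principal point, pixels), "position" and "rotation" of the camera in the world. Camera axes: x right, y down, z forward; pixel columns grow to the right and rows downward; lengths in mm; the calibration is good to about 2 mm. A picture is of the moment at which its call begins: read the wrist's pose just before it. calibration takes no time and is no camera call; for the wrist camera it gives the pose at the moment of the call.
A pose or a line that the arm cannot do raises bot.IKError and nothing moves.
- bot.job_done(): hands the job in, once; it reports no verdict.
Readings, each from a call of its own:
- bot.read_t(): time.
- bot.read_joints(): joint angles.
- bot.read_dq(): joint speeds.
- bot.read_effort(): joint torques, N m.
- bot.read_tool_pos(): TCP position.
- bot.read_eef_rot(): TCP orientation.
- bot.read_force(): force on the tool from outside, world axes, zero at the start.
- bot.read_torque(): the same for the moment, N m.
- bot.read_gripper_width(): finger opening in mm.
Only numpy, scipy, OpenCV 4.12 (cv2) and the standard library are available. Lean on these libraries where they do the work, as an engineer would, in place of code of your own. Each camera call takes 0.05 s, during which the arm holds its last target.

## Task

Slide the bearing block with the pulley square and flush into the corner of the wooden bench stop, with its sides against both strips. Then pinch together the two eyed ears of the spring snap ring so that it spreads, lower it, still spread, over the shaft head down onto the pulley, and let it contract into the groove under the head. Leave the block tight in the corner, and do not disturb the jar, steel block and pliers.

Things in the scene. Friction and masses are not known exactly. Their poses are not given: they have to be found in the camera images.
- fence: fixed L-shaped bench stop: two pale wooden strips 20 wide, 18 high, 130 long inside. Origin: inner corner, at desk height. One strip lies along its +x side (inner face x = 0), one along its +y side (inner face y = 0); the free quadrant x < 0, y < 0 opens towards the robot and the robot's right.
- stand: loose grey bearing block, 90 x 90 x 22 high, 0.5 to 1 kg, with an aluminium V-pulley (80 diameter, top face 52 above the desk) and an upright steel shaft in its middle. Origin: centre of the underside; x, y along its sides. Home in the corner it is at (-45, -45) in the bench stop's frame, sides parallel to the strips. It can be gripped by the shaft head and slid.
- groove (a point): point on the shaft axis of the block at half height of the groove, 58.5 above the underside. The groove is 29 diameter, from 52 (pulley top) to 65 high; the shaft head above it is 36 diameter, from 65 to 82 high, top edge chamfered 3.
- snap_ring: loose snap ring of 7 thick steel wire, about 108 long, 80 g, lying flat: two arms on an upright pin (at x = -42, 11 high) form a ring of 30 inner, 44 outer diameter with a gap at +x; two tails end in flat upright ears, each with an eye: 20 long, 9 thick, 18 high, centres at x = -77, y = +20 and -20 (55 over both). Origin: ring centre, underside; x from ears to gap, z up.
- ring_centre (a point): centre of the relaxed ring at half wire thickness (3.5 up), fixed to the +y arm, as is the snap ring's frame; when seated it is on the shaft axis, about 55.5 high. Fully spread, the ring clears a round of 45 diameter centred 40 ahead of the pin, which is then 40 ahead of the ears' middle (35 relaxed; pinching also pushes the ring 2 to 5 forward out of the fingers).
- snap_ring_arm (a joint): angle (rad) by which the two arms are spread: 0 relaxed or seated, 0.64 fully spread (ears pinched parallel, 25 over both, against a stop); a spring closes it; the groove is oiled; pinching takes up to about 10 N. It must be over about 0.45 to pass the shaft head. Any heading of the tails round the shaft is good.
- pill_jar_c: bystander: upright orange jar with a white cap, 42 diameter, 58 high; origin at the centre of its underside.
- steel_block: bystander: square steel bench block 62 x 62 x 20; origin at the centre of its underside.
- pliers_red: bystander: red-handled pliers 155 x 51 x 12, lying; origin at the middle, underside.

How it is judged:
By the outcome, as a careful person would: the job done as asked, in the order asked, and still so for the second after the job is handed in, with the robot touching nothing.
It also fails if it takes over 56 s, if anything falls off the work surface, if the arm or the gripper's body presses on something with over 40 N, if the wrist force passes 120 N, or if a joint passes its speed limit or range.

## Working session

There is one attempt and no reset: what is moved stays moved. The work goes in short steps, each a Python script; the robot and the scene stay as the last script left them, time stands still between calls to the robot, and variables do not carry over. Pictures are saved under pics/ and viewed, and the job is handed in when it is done.

```bash
mkdir -p pics; ls; python3 - <<'E'
from cell import bot
import cv2,numpy as np
print(bot.read_t())
for n in ["scene","top","wrist"]:
    c=bot.calibration(n); print(n,{k:np.round(v,3).tolist() for k,v in c.items()})
    cv2.imwrite(f"pics/a_{n}.png",bot.grab_frame(n))
print(bot.read_t(),bot.read_eef_rot())
E
```

```text
pics
0.0
scene {'fov_y': 55.961, 'cx': 253.09, 'cy': 186.482, 'position': [-224.841, 507.382, 580.861], 'rotation': [0.234, -0.415, 0.767, -0.429]}
top {'fov_y': 53.66, 'cx': 252.134, 'cy': 186.12, 'position': [419.368, 68.359, 948.22], 'rotation': [-0.027, 0.709, -0.703, 0.048]}
wrist {'fov_y': 64.423, 'cx': 249.652, 'cy': 185.704, 'position': [213.618, -484.882, 384.699], 'rotation': [0.1, 0.795, -0.593, -0.076]}
0.15 [-5.66724346e-04  9.89594871e-01  1.43880748e-01 -1.19064874e-05]
```

View pics/a_top.png

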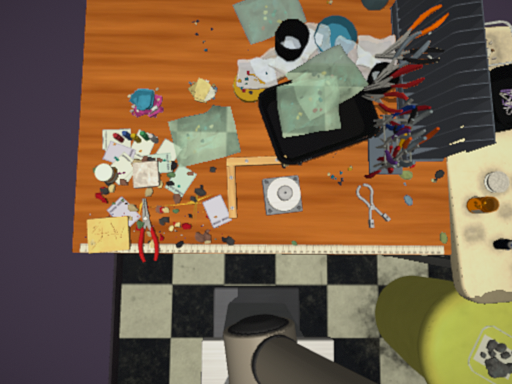

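View pics/a_scene.png

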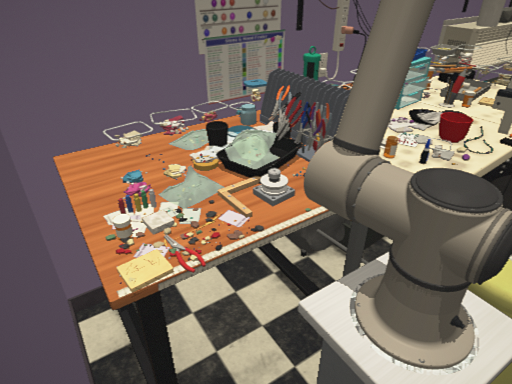

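View pics/a_wrist.png

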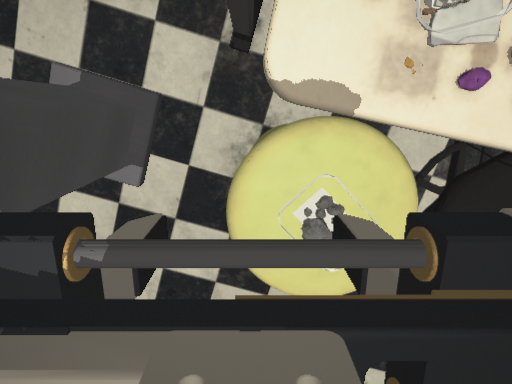

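Top view: the block is at about (283,195), the bench stop's corner at about (233,162), and the snap ring at about (370,205). The red pliers are at (148,230). I'll zoom in and cast rays.

```bash
cat > h.py <<'E'
from cell import bot
import cv2,numpy as np
from scipy.spatial.transform import Rotation as R
def Rq(q): return R.from_quat([q[1],q[2],q[3],q[0]])
def qd(yaw): # tool down, tool x axis at yaw -> wxyz
    r=R.from_euler('z',yaw)*R.from_euler('x',np.pi); q=r.as_quat(); return [q[3],q[0],q[1],q[2]]
def cast(c,uv,z):
    uv=np.atleast_2d(np.asarray(uv,float)); f=192/np.tan(np.radians(c['fov_y'])/2)
    d=np.c_[(uv[:,0]-c['cx'])/f,(uv[:,1]-c['cy'])/f,np.ones(len(uv))]
    d=d@Rq(c['rotation']).as_matrix().T; p=np.array(c['position'])
    return p+d*((z-p[2])/d[:,2])[:,None]
def proj(c,P):
    P=np.atleast_2d(np.asarray(P,float)); f=192/np.tan(np.radians(c['fov_y'])/2)
    d=(P-np.array(c['position']))@Rq(c['rotation']).as_matrix()
    return np.c_[c['cx']+f*d[:,0]/d[:,2],c['cy']+f*d[:,1]/d[:,2]]
E
python3 - <<'E'
from h import *
im=cv2.imread("pics/a_top.png"); 
cv2.imwrite("pics/a_topz.png",cv2.resize(im[140:260,200:400],None,fx=4,fy=4,interpolation=cv2.INTER_CUBIC))
c=bot.calibration("top")
for n,uv,z in [("corner",(233,162),18),("head",(285,192),82),("ring",(370,205),5),("ears",(366,187),5),("tray corner",(288,162),20),("pliers",(148,230),5)]:
    print(n,cast(c,uv,z).round())
w=bot.calibration("wrist"); r=Rq(bot.read_eef_rot()).as_matrix(); 
print("cam in tool",r.T@(np.array(w['position'])-bot.read_tool_pos())); print((r.T@Rq(w['rotation']).as_matrix()).round(3))
E
```

```text
corner [[579.  89.  18.]]
head [[500. -33.  82.]]
ring [[ 476. -256.    5.]]
ears [[ 522. -247.    5.]]
tray corner [[581. -48.  20.]]
pliers [[410. 295.   5.]]
cam in tool [  66.63577464    0.78208176 -144.566427  ]
[[ 0.    -0.968 -0.25 ]
 [ 1.     0.    -0.001]
 [ 0.001 -0.25   0.968]]
```

View pics/a_topz.png

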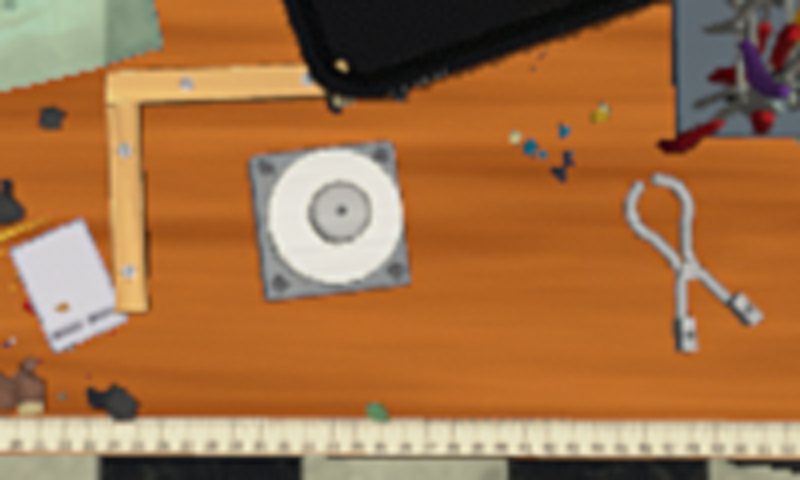

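```bash
python3 - <<'E'
from h import *
import pickle
cal={}
for n,p in [("b_ring",(405,-245,190)),("b_block",(440,20,200))]:
    bot.move_ptp(p,qd(0.0)); 
    cal[n]=bot.calibration("wrist"); cv2.imwrite(f"pics/{n}.png",bot.grab_frame("wrist"))
    print(bot.read_t(),bot.read_tool_pos(),bot.read_joints().round(2) if hasattr(bot.read_joints(),'round') else bot.read_joints())
pickle.dump(cal,open("cal_b.pkl","wb"))
for n in cal: 
    im=cv2.imread(f"pics/{n}.png"); cv2.imwrite(f"pics/{n}z.png",cv2.resize(im,(800,600)))
E
```

```text
1.575 [ 404.76188023 -245.93905258  190.12292703] [-0.71  0.3   1.74 -0.    1.1   0.86]
2.6667 [440.28907465  18.77535627 199.95972761] [-0.13  0.23  1.81 -0.    1.11  1.44]
```

View pics/b_ringz.png

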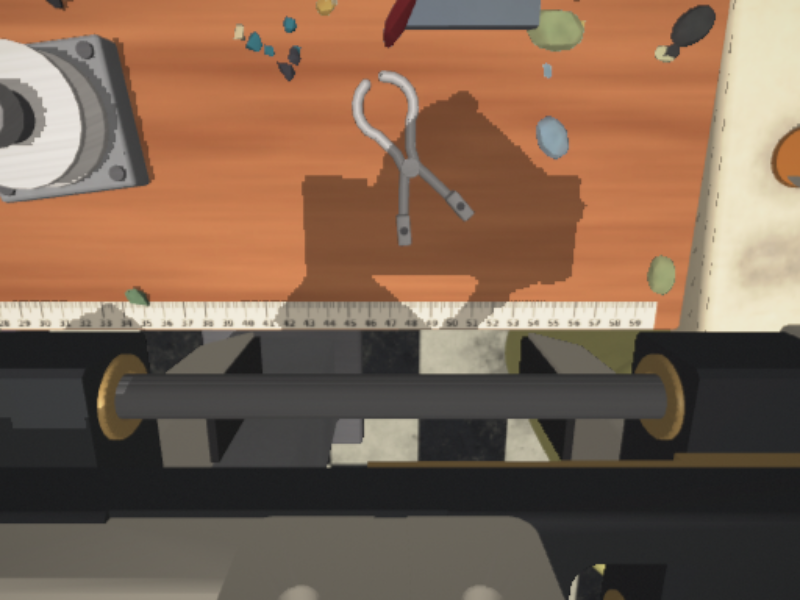

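View pics/b_blockz.png

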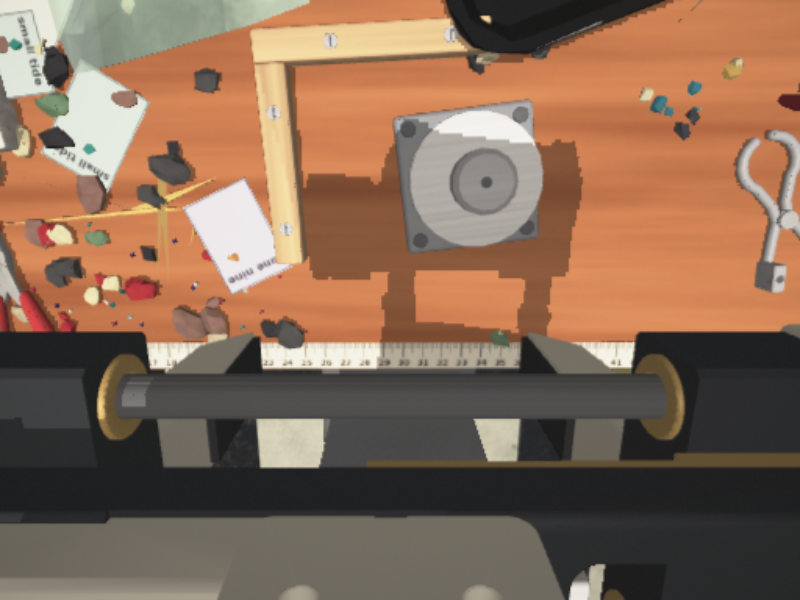

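Wrist view of the block: the inner fence corner is at about (290,62) in the 800-pixel picture, the shaft head at (485,180), and the block is turned a few degrees. In the ring view the ears are at (403,230) and (460,205), the pin at (410,167), and the ring near (385,103). Next I'll get precise positions from masks and casts.

```bash
python3 - <<'E'
from h import *
import pickle
cal=pickle.load(open("cal_b.pkl","rb"))
# ---- block image
c=cal["b_block"]; im=cv2.imread("pics/b_block.png"); hsv=cv2.cvtColor(im,cv2.COLOR_BGR2HSV)
for n,uv in [("wood strip",(176,80)),("strip2",(230,28)),("desk",(220,60)),("block",(262,110)),("blockshade",(300,155)),("head",(300,115)),("deskshade",(200,150)),("blk2",(330,75))]:
    print(n,hsv[uv[1],uv[0]])
c2=cal["b_ring"]; im2=cv2.imread("pics/b_ring.png"); h2=cv2.cvtColor(im2,cv2.COLOR_BGR2HSV)
for n,uv in [("wire",(229,72)),("wireshade",(259,120)),("ear",(258,147)),("ear2",(295,131)),("pin",(263,107)),("desksh",(240,130)),("desk",(200,100))]:
    print(n,h2[uv[1],uv[0]])
m=((h2[...,1]<90)&(h2[...,2]>40)).astype(np.uint8)*255; m[:,:215]=0;m[:,320:]=0;m[165:]=0;m[:40]=0
m1=((hsv[...,1]<70)).astype(np.uint8)*255; m1[:,:230]=0;m1[:,380:]=0;m1[170:]=0;m1[:50]=0
w=((hsv[...,0]>=12)&(hsv[...,0]<30)&(hsv[...,1]>70)&(hsv[...,2]>150)).astype(np.uint8)*255
w[:,:150]=0;w[:,310:]=0;w[175:]=0
cv2.imwrite("pics/masks.png",np.vstack([cv2.resize(x[:180],(800,281)) for x in (m,cv2.bitwise_or(m1,w))]))
E
```

```text
wood strip [ 19  93 236]
strip2 [ 20  91 239]
desk [ 12 145 223]
block [ 19  15 136]
blockshade [ 18  18 174]
head [ 13  12 147]
deskshade [ 11 146 133]
blk2 [ 10   6 122]
wire [ 18  13 198]
wireshade [ 10  12 123]
ear [165   7  73]
ear2 [ 0  7 75]
pin [ 13  13 136]
desksh [ 11 147 123]
desk [ 11 153 192]
```

View pics/masks.png

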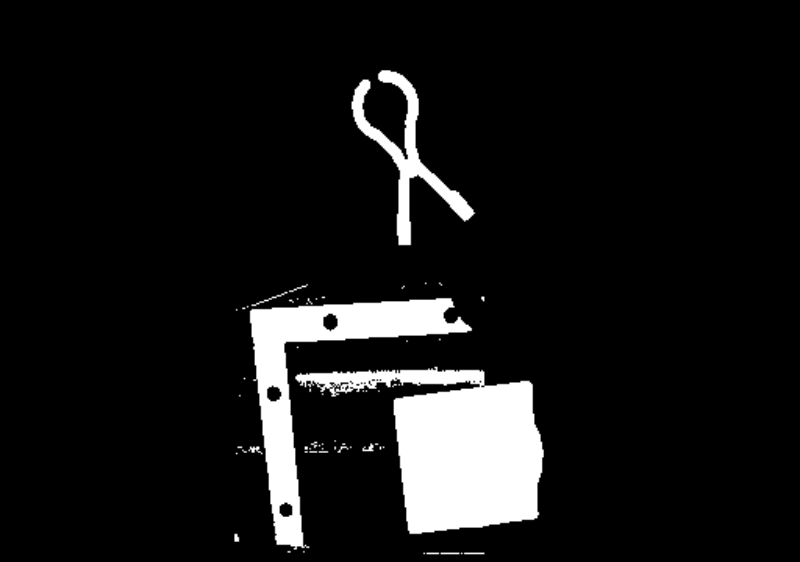

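```bash
cat > meas.py <<'E'
from h import *
def fit(P):
    # robust line through Nx2 world points
    vx,vy,x,y=cv2.fitLine(P.astype(np.float32),cv2.DIST_HUBER,0,0.01,0.01).ravel(); return np.array([x,y]),np.array([vx,vy])
def inter(a,b):
    s=np.linalg.solve(np.c_[a[1],-b[1]],b[0]-a[0]); return a[0]+s[0]*a[1]
def hrow(w,rows,side):
    out=[]
    for r in rows:
        xs=np.flatnonzero(w[r]); 
        if len(xs): out.append((xs[0]-.5 if side=='L' else xs[-1]+.5,r))
    return np.array(out)
def hcol(w,cols,side):
    out=[]
    for q in cols:
        ys=np.flatnonzero(w[:,q])
        if len(ys): out.append((q,ys[0]-.5 if side=='T' else ys[-1]+.5))
    return np.array(out)
ang=lambda l:np.degrees(np.arctan(l[1][1]/l[1][0])) if abs(l[1][0])>abs(l[1][1]) else np.degrees(np.arctan(-l[1][0]/l[1][1]))
E
python3 - <<'E'
from meas import *
import pickle
cal=pickle.load(open("cal_b.pkl","rb"))
c=cal["b_block"]; im=cv2.imread("pics/b_block.png"); hsv=cv2.cvtColor(im,cv2.COLOR_BGR2HSV)
w=((hsv[...,0]>=14)&(hsv[...,0]<30)&(hsv[...,1]>60)&(hsv[...,1]<125)&(hsv[...,2]>100)).astype(np.uint8)
w[:,:150]=0;w[:,310:]=0;w[175:]=0
nl,lab,st,_=cv2.connectedComponentsWithStats(w); w=(lab==1+st[1:,4].argmax()).astype(np.uint8)
L=lambda pts,z: fit(cast(c,pts,z)[:,:2])
of=L(hrow(w,range(45,160),'L'),18); inn=L(hrow(w,range(50,160),'R'),0); inn18=L(hrow(w,range(50,160),'R'),18)
to=L(hcol(w,range(175,285),'T'),18); ti=L(hcol(w,range(195,285),'B'),0); ti18=L(hcol(w,range(195,285),'B'),18)
print("outer corner",inter(of,to),"inner z0",inter(inn,ti),"inner z18",inter(inn18,ti18)); print("angles",[ang(l) for l in (of,inn,to,ti)])
# block
b=(hsv[...,1]<70).astype(np.uint8); b[:,:230]=0;b[:,380:]=0;b[170:]=0;b[:50]=0
nl,lab,st,_=cv2.connectedComponentsWithStats(b); b=(lab==1+st[1:,4].argmax()).astype(np.uint8)
bl=L(hrow(b,range(82,150),'L'),22); bt=L(hcol(b,range(262,335),'T'),22); bb=L(hcol(b,range(270,335),'B'),22)
br=L(hrow(b,[70,71,72,73,74,75,76,77,78,79,80,81,142,143,144,145,146],'R'),22)
print("block angles",[ang(l) for l in (bl,bt,bb,br)])
cs=[inter(bl,bt),inter(bt,br),inter(br,bb),inter(bb,bl)]; print(np.round(cs,1),"centre",np.mean(cs,0),[np.linalg.norm(cs[i]-cs[i-1]) for i in range(4)])
g=cv2.medianBlur(cv2.cvtColor(im,cv2.COLOR_BGR2GRAY),3)
crop=g[60:180,250:370]; big=cv2.resize(crop,None,fx=4,fy=4,interpolation=cv2.INTER_CUBIC)
h=cv2.HoughCircles(big,cv2.HOUGH_GRADIENT,1,40,param1=80,param2=25,minRadius=60,maxRadius=110)
if h is not None:
    for x,y,r in h[0][:4]:
        u=((x+.5)/4-.5+250,(y+.5)/4-.5+60); print("circ",u,r/4,cast(c,u,82)[0],cast(c,u,79)[0])
# centre dot
dot=(g[105:130,298:326]<60); ys,xs=np.nonzero(dot); 
if len(xs): u=(xs.mean()+298,ys.mean()+105); print("dot",u,len(xs),cast(c,u,82)[0])
# ring
c=cal["b_ring"]; im2=cv2.imread("pics/b_ring.png"); h2=cv2.cvtColor(im2,cv2.COLOR_BGR2HSV)
m=((h2[...,1]<90)&(h2[...,2]>40)).astype(np.uint8); m[:,:215]=0;m[:,320:]=0;m[165:]=0;m[:40]=0
nl,lab,st,_=cv2.connectedComponentsWithStats(m); m=(lab==1+st[1:,4].argmax()).astype(np.uint8)
ear=(m>0)&(h2[...,2]<100); ear=cv2.morphologyEx(ear.astype(np.uint8),cv2.MORPH_OPEN,np.ones((3,3)))
n,lab,st,ce=cv2.connectedComponentsWithStats(ear); print(st[1:],ce[1:])
E=[]
for i in range(1,n):
    if st[i,4]>50: E.append(cast(c,ce[i],12)[0]); print("ear",E[-1])
if len(E)==2: print("sep",np.linalg.norm(E[0]-E[1]),"mid",(E[0]+E[1])/2)
# enclosed ring: fit circle to upper part wire outer contour
cn=max(cv2.findContours(m,cv2.RETR_EXTERNAL,cv2.CHAIN_APPROX_NONE)[0],key=len)[:,0]
W=cast(c,cn,3.5)[:,:2]
up=W[cn[:,1]<82]
(x,y),r=cv2.minEnclosingCircle(up.astype(np.float32)); print("enclosing",x,y,r)
print("pin",cast(c,(410*.64,167*.64),11))
E
```

```text
outer corner [590.436   105.69133] inner z0 [573.10706  87.96493] inner z18 [569.6601    84.322525]
angles [np.float32(2.8985803), np.float32(3.2191267), np.float32(2.9556046), np.float32(2.6704648)]
block angles [np.float32(7.2202497), np.float32(7.1096644), np.float32(6.920878), np.float32(6.8357496)]
[[538.2  17.2]
 [549.3 -71.3]
 [460.7 -81.9]
 [450.1   6. ]] centre [499.57962  -32.477108] [np.float32(88.888054), np.float32(89.141624), np.float32(89.18063), np.float32(88.5442)]
circ (np.float32(308.0), np.float32(116.75)) 21.025 [499.17564804 -30.82966428  82.        ] [499.08494534 -31.39012186  79.        ]
[[293 130   4   4  16]
 [256 146   5   4  19]] [[294.5        131.5       ]
 [258.10526316 147.42105263]]
enclosing 509.55596923828125 -243.2296600341797 22.547054290771484
pin [[ 471.84608752 -259.67406344   11.        ]]
```

```bash
python3 - <<'E'
from h import *
r=np.radians
bot.move_ptp((499.4,-31.8,110),qd(r(7.05)))
bot.movel((499.4,-31.8,71),rate=80)
print(bot.read_t(),bot.read_force())
bot.gripper_to(30,25)
print(bot.read_gripper_width(),bot.read_force(),bot.read_torque(),bot.read_tool_pos(),bot.read_t())
f=r(2.95); R2=np.array([[np.cos(f),-np.sin(f)],[np.sin(f),np.cos(f)]])
home=np.array([570.8,84.6])+R2@[-45,-45]; print("home",home)
p=home-R2@[6,6]
bot.movel((p[0],p[1],71),qd(f),rate=60)
print(bot.read_force(),bot.read_tool_pos(),bot.read_t())
F0=np.array(bot.read_force()); 
for ax in (1,0):
    for k in range(14):
        d=np.zeros(2); d[ax]=1.0; p=p+R2@d
        bot.movel((p[0],p[1],71),rate=20)
        F=np.array(bot.read_force())-F0; Fl=R2.T@F[:2]; print(ax,k,p.round(1),Fl.round(1),np.round(F[2],1))
        if Fl[ax]<-12: break
print(home-p,bot.read_tool_pos(),bot.read_torque(),bot.read_gripper_width(),bot.read_t())
E
```

```text
3.8583 [ 0.53749554  0.01811548 -0.09634101]
34.88573177607919 [ 0.42798052 -3.02206889 -0.40966037] [-0.3668568  -0.13639129 -0.02795177] [499.5482353  -32.10157807  70.96640487] 4.7833
home [528.17553387  37.34373177]
[-1.91161341 -2.0875722   1.57056393] [522.24636029  31.11021725  70.96011227] 6.05
1 0 [522.4  32. ] [-0.1 -2.3] -1.0
1 1 [522.4  33. ] [ 1.3 -2.4] -2.8
1 2 [522.3  34. ] [ 1.9 -1.6] -2.8
1 3 [522.3  35. ] [ 3.4 -1.7] -3.3
1 4 [522.2  36. ] [ 2.1 -1.1] -3.6
1 5 [522.2  37. ] [ 3.4 -1.5] -3.2
1 6 [522.1  38. ] [ 2.9 -0.9] -2.7
1 7 [522.1  39. ] [ 1.9 -5.2] -1.6
1 8 [522.  40.] [ 0.8 -8.5] -0.5
1 9 [522.  41.] [ -0.1 -11.7] 0.5
1 10 [521.9  42. ] [ -0.8 -15.1] 1.1
0 0 [522.9  42.1] [ -4.3 -14.7] 4.3
0 1 [523.9  42.1] [ -5.6 -15.5] 7.2
0 2 [524.9  42.2] [ -8.3 -16.4] 10.2
0 3 [525.9  42.2] [-11.  -16.6] 12.9
0 4 [526.9  42.3] [-13.9 -18.1] 15.6
[ 1.25599717 -4.94190966] [523.79148364  39.07117978  71.99810447] [-3.63170644  2.36650732 -0.09590311] 35.43739874625769 10.05
```

```bash
python3 - <<'E'
from h import *
r=np.radians
f=r(2.95); R2=np.array([[np.cos(f),-np.sin(f)],[np.sin(f),np.cos(f)]])
F0=np.array([-1.9,-2.1,1.6])
p=np.array([523.9,38.7]); bot.movel((p[0],p[1],71),rate=30)
print(bot.read_tool_pos(),(R2.T@(np.array(bot.read_force())-F0)[:2]).round(1))
for k in range(8):
    p=p+R2@[1,0]; bot.movel((p[0],p[1],71),rate=20)
    F=np.array(bot.read_force())-F0; Fl=R2.T@F[:2]; print(k,p.round(1),Fl.round(1),np.round(F[2],1),bot.read_tool_pos().round(1))
    if Fl[0]<-12: break
print(bot.read_t())
c=bot.calibration("wrist"); cv2.imwrite("pics/c1.png",cv2.resize(bot.grab_frame("wrist"),(800,600)))
cv2.imwrite("pics/c1s.png",cv2.resize(bot.grab_frame("scene")[150:230,200:310],None,fx=6,fy=6))
cv2.imwrite("pics/c1t.png",cv2.resize(bot.grab_frame("top")[130:230,200:320],None,fx=6,fy=6))
E
```

```text
[522.73722686  38.27846089  70.97283687] [-3.5 -5.2]
0 [524.9  38.8] [-6.1 -4.8] 5.3 [523.   38.3  71.1]
1 [525.9  38.8] [-8.6 -5.4] 9.9 [523.4  38.4  71.3]
2 [526.9  38.9] [-11.5  -4.7] 12.5 [523.9  38.4  71.5]
3 [527.9  38.9] [-12.7  -6.1] 15.5 [524.4  38.4  71.7]
11.3583
```

View pics/c1.png

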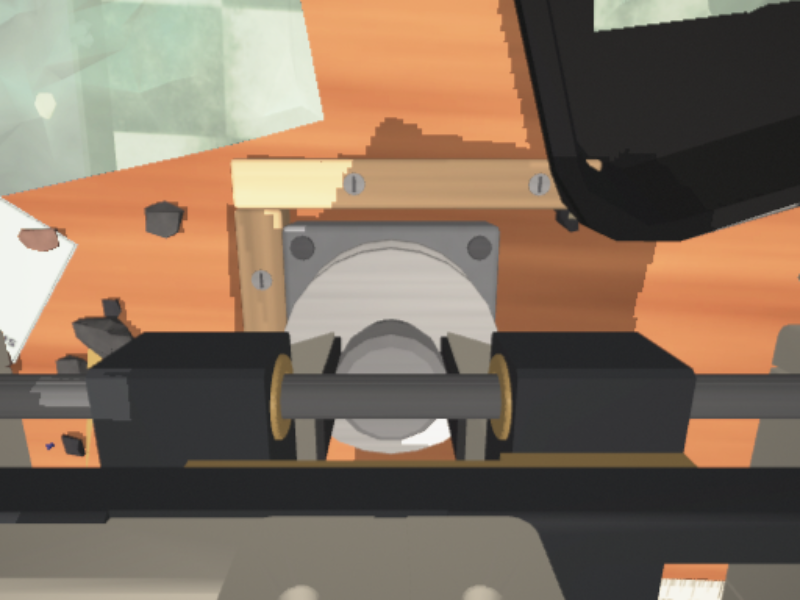

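View pics/c1s.png

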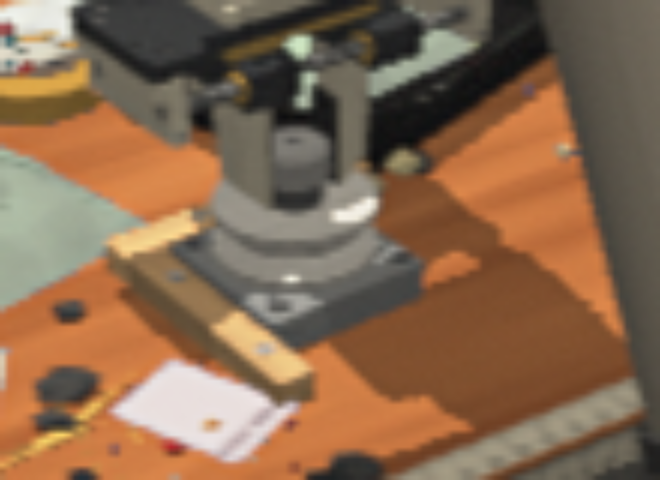

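View pics/c1t.png

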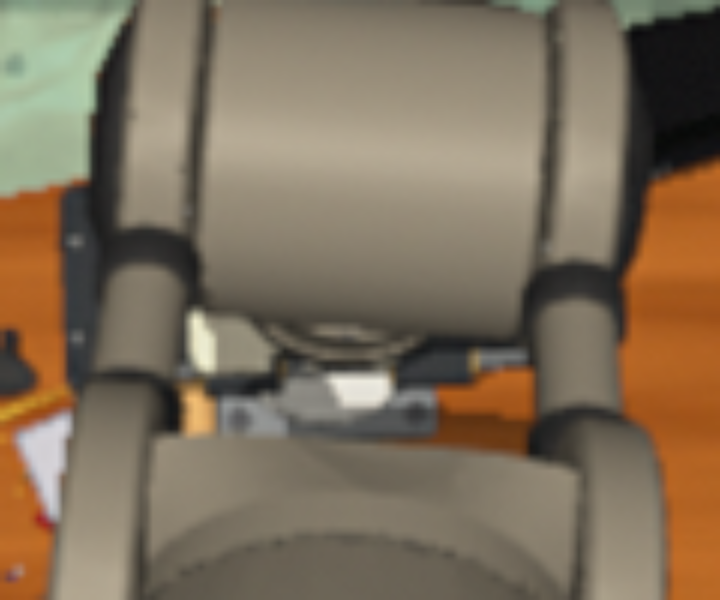

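```bash
python3 - <<'E'
from h import *
c=bot.calibration("wrist"); f=1/1.5625
for z,pts in [(18,[(300,208),(500,208),(232,160),(550,160)]),(22,[(284,224),(497,224)]),(22,[(284,222),(284,330)]),(18,[(288,225),(286,330)])]:
    print(z,cast(c,np.array(pts)*f,z).round(1)[:,:2].tolist())
im=bot.grab_frame("wrist"); cv2.imwrite("pics/c1z.png",cv2.resize(im[90:220,140:380],None,fx=3.3,fy=3.3,interpolation=cv2.INTER_CUBIC))
E
```

```text
18 [[572.6, 77.3], [576.9, -4.8], [590.2, 104.5], [596.9, -22.7]]
22 [[566.2, 83.0], [570.8, -3.4]]
22 [[567.1, 83.0], [520.6, 83.2]]
18 [[565.4, 82.2], [519.2, 83.2]]
```

View pics/c1z.png

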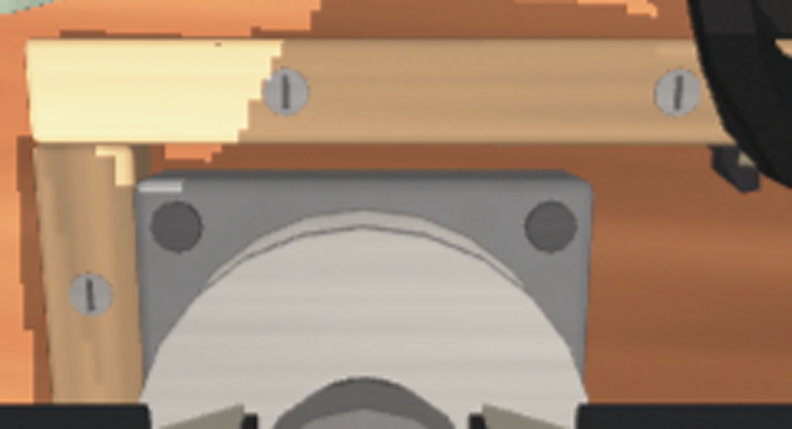

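The desk shows through a gap of about 5 mm between the block's front edge (row 172 in the zoom) and the strip (row 143). The block is tipping slightly rather than sliding while it is pressed against the other strip. I'll ease the load off, regrip and push x with the y contact relieved.

```bash
python3 - <<'E'
from h import *
r=np.radians
f=r(2.95); R2=np.array([[np.cos(f),-np.sin(f)],[np.sin(f),np.cos(f)]])
p=np.array([521.,36.]); bot.movel((p[0],p[1],69.5),rate=40)
bot.gripper_to(45); print(bot.read_force(),bot.read_tool_pos())
F0=np.array(bot.read_force())
bot.gripper_to(30,20); F=np.array(bot.read_force())-F0;print(F)
for ph,(d,n,lim) in enumerate([((1,-.1),18,7),((0,1),8,7),((1,0),5,8)]):
    for k in range(n):
        p=p+R2@np.array(d); bot.movel((p[0],p[1],69.5),rate=25)
        F=np.array(bot.read_force())-F0; Fl=R2.T@F[:2]; print(ph,p.round(1),Fl.round(1),np.round(F[2],1),bot.read_tool_pos().round(1))
        if -(Fl@np.array(d))>lim: break
print(bot.read_t())
cv2.imwrite("pics/c2z.png",cv2.resize(bot.grab_frame("wrist")[90:220,140:380],None,fx=3.3,fy=3.3,interpolation=cv2.INTER_CUBIC))
E
```

```text
[ 0.29616613 -0.1328273   0.48580357] [520.8864994   36.10199526  69.28580968]
[-0.70464243  3.90410639 -0.63560776]
0 [522.  36.] [-3.3  5.4] 1.9 [521.   36.5  69.4]
0 [523.   35.9] [-5.5  6.3] 5.6 [521.   36.5  69.4]
0 [524.   35.9] [-8.5  5.6] 7.8 [521.2  36.5  69.4]
1 [524.   36.9] [-9.8  0.9] 7.5 [521.3  36.6  69.4]
1 [523.9  37.9] [-7.  -1.6] 5.2 [521.8  37.2  69.4]
1 [523.9  38.9] [-6.4 -4. ] 3.1 [522.2  37.8  69.4]
1 [523.8  39.8] [-6.4 -6.8] 3.4 [522.4  38.2  69.4]
1 [523.8  40.8] [-6.4 -8.9] 4.5 [522.4  38.5  69.5]
2 [524.8  40.9] [ -8.7 -10. ] 7.4 [522.7  38.5  69.6]
14.9167
```

View pics/c2z.png

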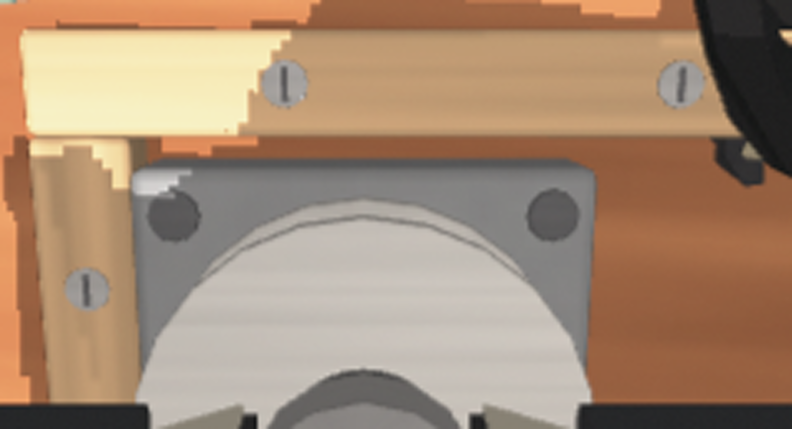

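The block still has a gap of about 5 mm to the front strip, because the pads let it pitch about the jaw axis. I'll regrip with the jaws along x, which resists that pitch, and push x.

```bash
python3 - <<'E'
from h import *
r=np.radians
f=r(2.95); R2=np.array([[np.cos(f),-np.sin(f)],[np.sin(f),np.cos(f)]])
p=np.array([521.3,37.]); bot.movel((p[0],p[1],69.5),rate=60)
bot.gripper_to(60); bot.movel((p[0],p[1],90),rate=120)
q=qd(f+np.pi/2); bot.move_ptp((p[0],p[1],90),q); bot.movel((p[0],p[1],69.5),rate=100)
F0=np.array(bot.read_force()); T0=np.array(bot.read_torque())
bot.gripper_to(30,25); F=np.array(bot.read_force())-F0;print(F,bot.read_tool_pos(),bot.read_t())
for ph,(d,n,lim) in enumerate([((1,-.15),18,10)]):
    for k in range(n):
        p=p+R2@np.array(d); bot.movel((p[0],p[1],69.5),rate=25)
        F=np.array(bot.read_force())-F0; Fl=R2.T@F[:2]; print(ph,p.round(1),Fl.round(1),np.round(F[2],1),bot.read_tool_pos().round(1))
        if -(Fl@np.array(d))>lim: break
print(bot.read_t())
cv2.imwrite("pics/c3.png",cv2.resize(bot.grab_frame("wrist"),(800,600)))
E
```

```text
[2.94402914 0.96448753 0.33869682] [522.36951244  36.97727206  69.96581071] 18.4583
0 [522.3  36.9] [0.3 1.3] 4.5 [522.5  37.   69.9]
0 [523.3  36.8] [-3.2  2. ] 9.1 [522.5  37.   69.9]
0 [524.3  36.7] [-7.2  3.4] 10.9 [522.5  37.   69.8]
0 [525.3  36.6] [-9.5  2.8] 13.5 [522.6  37.   69.8]
0 [526.3  36.5] [-11.8   3. ] 17.3 [522.8  37.   69.9]
19.7083
```

View pics/c3.png

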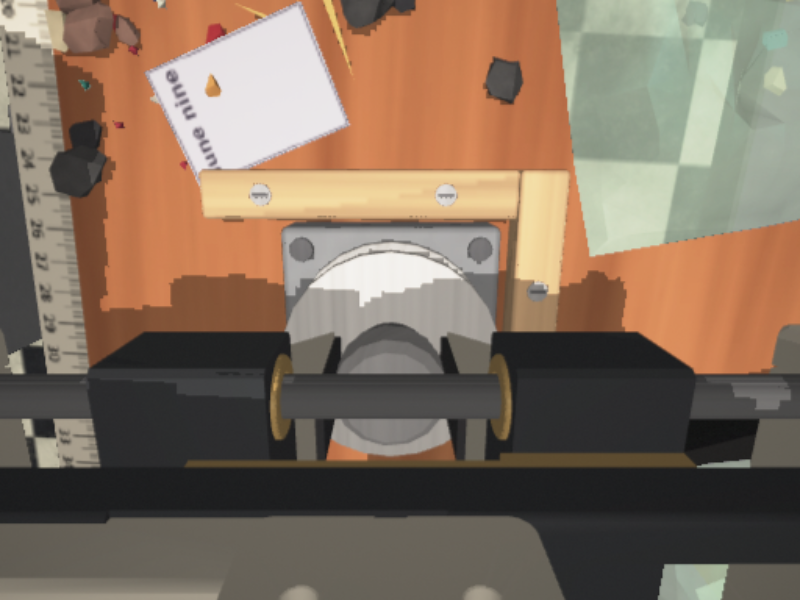

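Pushing x is producing a downward force through the arm's compliance, which locks the block by friction. I'll raise the z command as I push, to keep the vertical force slightly upward on the block.

```bash
python3 - <<'E'
from h import *
r=np.radians
f=r(2.95); R2=np.array([[np.cos(f),-np.sin(f)],[np.sin(f),np.cos(f)]])
p=np.array([523.3,36.8]); z=71.; bot.movel((p[0],p[1],z),rate=50)
F0=np.array([.3,-.1,.4])
for k in range(22):
    F=np.array(bot.read_force())-F0; Fl=R2.T@F[:2]; print(p.round(1),round(z,1),Fl.round(1),np.round(F[2],1),bot.read_tool_pos().round(1))
    if Fl[0]<-13: break
    z=float(np.clip(z+np.clip((F[2]+2)/4,-1.5,1.5),67,79))
    p=p+R2@np.array((.9,-.05)); bot.movel((p[0],p[1],z),rate=30)
print(bot.read_t(),bot.read_torque())
E
```

```text
[523.3  36.8] 71.0 [-7.1  1. ] 1.0 [521.1  37.   70.1]
[524.2  36.8] 71.8 [1.  0.2] -8.1 [524.1  36.7  71. ]
[525.1  36.8] 70.3 [-1.7  1.3] -6.5 [525.   36.8  70. ]
[526.   36.8] 69.1 [-7.3 -0.2] 5.2 [525.1  36.8  69.9]
[526.9  36.8] 70.6 [-0.4  1.1] -7.9 [527.3  36.7  70.5]
[527.8  36.8] 69.1 [-5.9  0. ] 4.4 [527.5  36.8  69.9]
[528.7  36.8] 70.6 [-0.7  0.9] -9.0 [529.   36.8  70.4]
[529.6  36.8] 69.1 [-5.5  0.7] 4.9 [529.   36.8  69.8]
[530.5  36.8] 70.6 [-4.7 -0.4] -4.8 [529.8  36.9  70.1]
[531.4  36.8] 70.0 [-9.6  0.8] 2.8 [529.9  36.8  70. ]
[532.3  36.8] 71.2 [-7.7  0.3] -2.5 [530.2  36.9  70.4]
[533.2  36.8] 71.0 [-11.8   0.4] 0.5 [530.4  36.9  70.4]
[534.1  36.8] 71.7 [-11.6   0.7] -1.3 [530.7  36.9  70.7]
[535.   36.8] 71.9 [-13.4   0.8] 0.8 [530.8  36.9  70.8]
23.2583 [-0.0874681   2.45803062 -0.11623453]
```

```bash
python3 - <<'E'
from h import *
r=np.radians
f=r(2.95); R2=np.array([[np.cos(f),-np.sin(f)],[np.sin(f),np.cos(f)]])
p=np.array([531.6,36.9]); z=70.6; bot.movel((p[0],p[1],z),rate=50)
F0=np.array([.3,-.1,.4])
for k in range(12):
    F=np.array(bot.read_force())-F0; Fl=R2.T@F[:2]; print(p.round(1),round(z,1),Fl.round(1),np.round(F[2],1),bot.read_tool_pos().round(1))
    if Fl[1]<-10: break
    z=float(np.clip(z+np.clip((F[2]+2)/5,-1,1),67,79))
    p=p+R2@np.array((0,1.)); bot.movel((p[0],p[1],z),rate=30)
# equalise: press x too
for k in range(4):
    F=np.array(bot.read_force())-F0; Fl=R2.T@F[:2]
    if Fl[0]<-10: break
    z=float(np.clip(z+np.clip((F[2]+1)/5,-1,1),67,79)); p=p+R2@np.array((1,0)); bot.movel((p[0],p[1],z),rate=30)
print(Fl,bot.read_tool_pos())
bot.gripper_to(60); bot.movel((p[0],p[1],95),rate=150)
bot.move_ptp((440,60,190),qd(0)); import pickle
c=bot.calibration("wrist"); pickle.dump(c,open("cal_d.pkl","wb")); im=bot.grab_frame("wrist"); cv2.imwrite("pics/d.png",im)
cv2.imwrite("pics/dz.png",cv2.resize(im[0:200,120:400],None,fx=2.85,fy=2.85,interpolation=cv2.INTER_CUBIC)); print(bot.read_t())
E
```

```text
[531.6  36.9] 70.6 [-7.7  0.5] -2.0 [530.1  36.9  70.3]
[531.5  37.9] 70.6 [-8.1 -2.5] -1.3 [530.1  37.2  70.4]
[531.5  38.9] 70.7 [-8.8 -4.7] 0.5 [530.1  37.8  70.6]
[531.4  39.9] 71.2 [-8.7 -6.3] 0.4 [530.1  38.6  71.1]
[531.4  40.9] 71.7 [-8.7 -6. ] -0.7 [530.   39.5  71.5]
[531.3  41.9] 72.0 [-9.4 -7.6] 0.7 [530.   40.3  71.9]
[531.3  42.9] 72.5 [-8.1 -7.3] -0.2 [530.   41.3  72.4]
[531.2  43.9] 72.9 [-8.7 -7.5] 1.4 [530.   42.2  72.9]
[531.2  44.9] 73.5 [-8.7 -7.1] -0.0 [530.   43.3  73.5]
[531.1  45.9] 73.9 [-8.5 -8.2] 0.7 [530.   44.3  73.9]
[531.1  46.9] 74.5 [-8.7 -7.1] 0.9 [529.9  45.4  74.4]
[531.   47.9] 75.1 [-7.5 -7.7] -0.4 [529.9  46.4  75. ]
[-10.33375423  -7.59456287] [530.09687671  47.30500206  75.45465508]
29.175
```

View pics/dz.png

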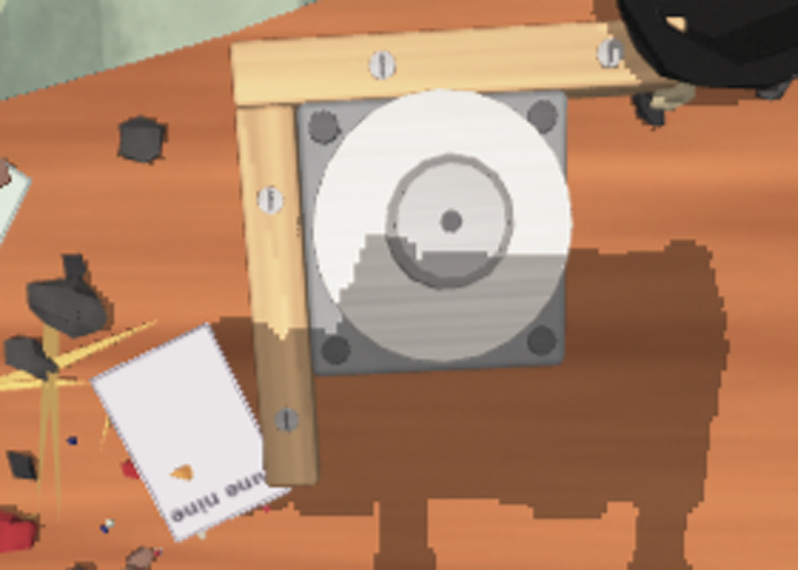

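The block now appears home against both strips, with the head centre at about (451,221) in the zoom. I'll check the gaps numerically.

```bash
python3 - <<'E'
from meas import *
import pickle
c=pickle.load(open("cal_d.pkl","rb")); im=cv2.imread("pics/d.png"); hsv=cv2.cvtColor(im,cv2.COLOR_BGR2HSV)
b=(hsv[...,1]<50).astype(np.uint8); b[:,:215]=0;b[:,330:]=0;b[140:]=0;b[:25]=0
nl,lab,st,_=cv2.connectedComponentsWithStats(b); b=(lab==1+st[1:,4].argmax()).astype(np.uint8)
L=lambda pts,z: fit(cast(c,pts,z)[:,:2])
bl=L(hrow(b,range(45,128),'L'),22); bb=L(hcol(b,range(235,315),'B'),22); bt=L(hcol(b,list(range(230,245))+list(range(300,315)),'T'),22); br=L(hrow(b,list(range(38,55))+list(range(108,128)),'R'),22)
print([float(ang(l)) for l in (bl,bb,bt,br)]); cs=[inter(bl,bt),inter(bt,br),inter(br,bb),inter(bb,bl)]; print(np.round(cs,1),np.mean(cs,0))
w=((hsv[...,0]>=14)&(hsv[...,0]<30)&(hsv[...,1]>60)&(hsv[...,1]<125)&(hsv[...,2]>100)).astype(np.uint8)
w[:,:195]=0;w[:,335:]=0;w[172:]=0
nl,lab,st,_=cv2.connectedComponentsWithStats(w); w=(lab==1+st[1:,4].argmax()).astype(np.uint8)
of=L(hrow(w,range(25,160),'L'),18); to=L(hcol(w,range(210,325),'T'),18)
print("outer",inter(of,to),ang(of),ang(to))
f=np.radians((ang(of)+ang(to))/2); R2=np.array([[np.cos(f),-np.sin(f)],[np.sin(f),np.cos(f)]])
ic=inter(of,to)-R2@[20,20]; print("inner corner",ic,"block centre in fence",R2.T@(np.mean(cs,0)-ic),"corner TL in fence",R2.T@(cs[0]-ic))
wi=L(hrow(w,range(50,120),'R'),18); print("strip inner ang",ang(wi),"at x=530",wi[0]+wi[1]*(530-wi[0][0])/wi[1][0],"block left",bl[0]+bl[1]*(530-bl[0][0])/bl[1][0])
g=cv2.cvtColor(im,cv2.COLOR_BGR2GRAY); y0,x0=70,270; s=g[y0:86,x0:287]; ys,xs=np.nonzero(s<115); print("dot",len(xs),xs.mean()+x0,ys.mean()+y0,cast(c,(xs.mean()+x0,ys.mean()+y0),82))
E
```

```text
[2.7382330894470215, 2.7546534538269043, 2.7148334980010986, 2.440694570541382]
[[571.4  84.2]
 [575.6  -5.1]
 [487.   -8.9]
 [482.7  79.9]] [529.1744    37.528336]
outer [590.50183 105.75769] 2.9071229 2.9349978
inner corner [571.54701824  84.76447611] block centre in fence [-44.72474062 -45.01545421] corner TL in fence [-0.18849008 -0.57593145]
strip inner ang 2.5148506 at x=530 [530.        82.576935] block left [530.        82.200195]
dot 0 nan nan [[nan nan nan]]<stdin>:17: RuntimeWarning: Mean of empty slice.
  ret = ret.dtype.type(ret / rcount)
```

```bash
python3 - <<'E'
from meas import *
import pickle
c=pickle.load(open("cal_d.pkl","rb")); print("head",cast(c,(278.2-.3,77.5-.3),82))
c=pickle.load(open("cal_b.pkl","rb"))["b_ring"]
E=cast(c,[(294.5,131.5),(258.1,147.4)],18)[:,:2]; m=E.mean(0); print(E,m,np.linalg.norm(E[0]-E[1]))
im2=cv2.imread("pics/b_ring.png"); h2=cv2.cvtColor(im2,cv2.COLOR_BGR2HSV)
k=((h2[...,1]<90)&(h2[...,2]>40)).astype(np.uint8); k[:,:215]=0;k[:,320:]=0;k[165:]=0;k[:40]=0
cn=max(cv2.findContours(k,cv2.RETR_EXTERNAL,cv2.CHAIN_APPROX_NONE)[0],key=len)[:,0]
W=cast(c,cn,3.5)[:,:2]; 
pin=cast(c,(262.5,107),11)[0,:2]
for cen in (np.array([509.5,-243.2]),):
    d=W-cen; rr=np.linalg.norm(d,axis=1); 
    # fit circle to outer points (ahead half)
    sel=(rr>19)&(rr<26)&((d@((pin-cen)/np.linalg.norm(pin-cen)))<10)
    from scipy.optimize import least_squares
    s=least_squares(lambda v:np.linalg.norm(W[sel]-v,axis=1)-22,cen,loss='soft_l1').x; print("ring",s,sel.sum())
v=s-m; print("len",np.linalg.norm(v),"hd",np.degrees(np.arctan2(v[1],v[0])),"pin",pin,np.linalg.norm(pin-m),np.degrees(np.arctan2(*(pin-m)[::-1])))
e=E[1]-E[0]; print("perp hd",np.degrees(np.arctan2(e[1],e[0]))-90)
ov=im2[30:170,200:340].copy(); cv2.imwrite("pics/ringz.png",cv2.resize(ov,None,fx=4,fy=4,interpolation=cv2.INTER_CUBIC))
E
```

```text
head [[529.33440027  37.25223961  82.        ]]
[[ 447.37063313 -292.58233809]
 [ 431.05909321 -255.33318512]] [ 439.21486317 -273.95776161] 40.664059458270785
ring [ 509.47681344 -243.40186793] 79
len 76.618563641124 hd 23.50351683761685 pin [ 471.72656154 -259.77813192] 35.469316731035086 23.563908242519723
perp hd 23.648786574202518
```

View pics/ringz.png

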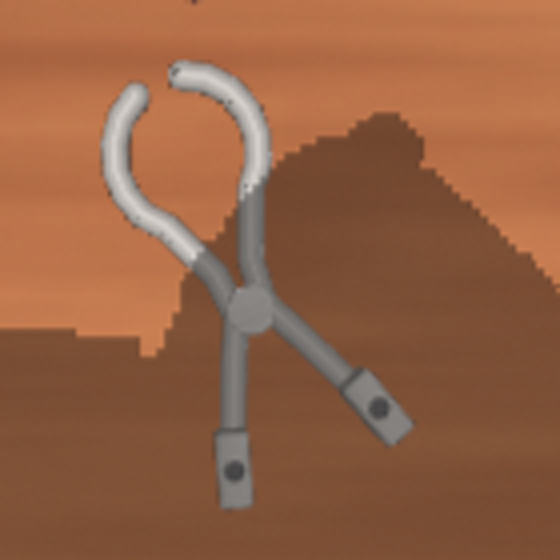

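Everything agrees: ear spacing 40.7 (40 given), ears to ring centre 76.6 (77), pin offset 35.5 (35), heading 23.6°. Going to the grasp.

```bash
python3 - <<'E'
from h import *
import pickle
a=np.radians(23.6); q=qd(a); p=(438.6,-274.2)
bot.gripper_to(80)
bot.move_ptp((*p,60),q); bot.movel((*p,15.5),rate=90)
print(bot.read_t(),bot.read_tool_pos(),bot.read_force())
bot.gripper_to(20,25)
print(bot.read_gripper_width(),bot.read_force(),bot.read_tool_pos())
bot.movel((*p,55),rate=100)
pos=bot.read_tool_pos();c=bot.calibration("wrist"); im=bot.grab_frame("wrist"); cv2.imwrite("pics/e.png",im); pickle.dump((c,pos,bot.read_eef_rot()),open("cal_e.pkl","wb"))
print(bot.read_t(),bot.read_gripper_width(),pos)
cv2.imwrite("pics/ez.png",cv2.resize(im,(800,600)))
E
```

```text
31.725 [ 438.8386196  -273.8667272    15.46803727] [-0.32338095 -0.76933683  0.43250147]
24.529315816605237 [ 0.07412971 -0.48184681  2.15657796] [ 438.65377258 -274.28791227   15.60964406]
33.225 24.60567049068679 [ 438.42848706 -274.03199922   54.81570153]
```

View pics/ez.png

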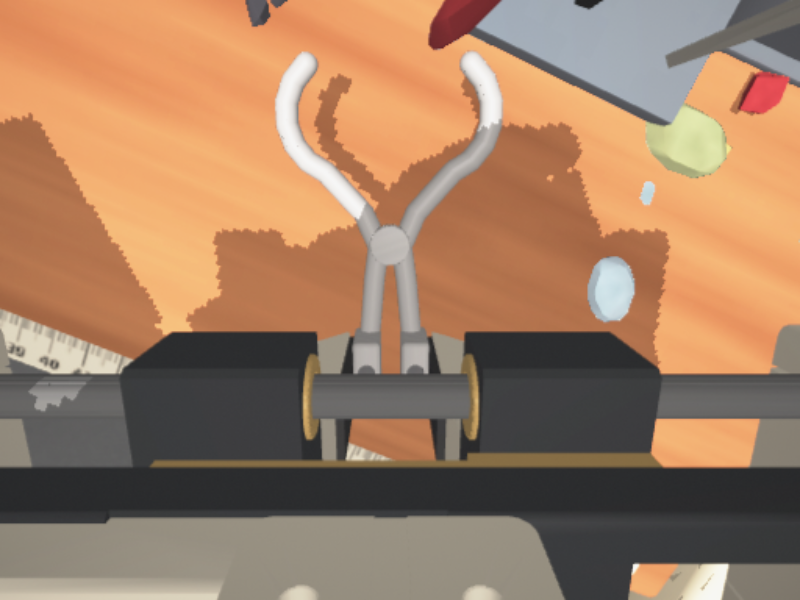

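```bash
python3 - <<'E'
from h import *
import pickle
c,pos,rot=pickle.load(open("cal_e.pkl","rb")); r=Rq(rot); f=1/1.5625
z0=pos[2]-15.55
t=lambda uv,h: r.inv().apply(cast(c,np.array(uv)*f,z0+h)-pos).round(1)
print("pin",t((390,245),11)); print("tips L R",t((306,60),3.5),t((471,60),3.5)); print("outer L,R",t((276,108),3.5),t((502,105),3.5)); print("ear fronts",t((358,333),18),t((424,331),18))
E
```

```text
pin [[42.8  0.7  4.5]]
tips L R [[ 97.9 -24.7  12. ]] [[97.9 25.1 12. ]]
outer L,R [[ 84.3 -34.6  12. ]] [[85.1 35.2 12. ]]
ear fronts [[15.9 -9.4 -2.4]] [[16.5 11.4 -2.5]]
```

The ring is fully spread, symmetric and level in the fingers. The pin is 42.8 ahead of the TCP, so the clear centre is about 82.8 ahead. I'll carry it over the shaft and check before lowering.

```bash
python3 - <<'E'
from h import *
import pickle
q=qd(0.0)
bot.movel((438.6,-274.2,125),rate=150)
bot.move_ptp((446.5,37.8,130),q); bot.movel((446.5,37.8,106),rate=80); bot.dwell(.2)
pos=bot.read_tool_pos();c=bot.calibration("wrist"); im=bot.grab_frame("wrist"); cv2.imwrite("pics/f.png",im); pickle.dump((c,pos,bot.read_eef_rot()),open("cal_f.pkl","wb"))
print(bot.read_t(),bot.read_gripper_width(),pos)
cv2.imwrite("pics/fz.png",cv2.resize(im,(800,600)))
print(proj(c,[(529.3,37.3,82)])*1.5625)
E
```

```text
35.7333 24.16796111115072 [446.88660558  37.65183552 106.45258864]
[[388.88285849 119.28380009]]
```

View pics/fz.png

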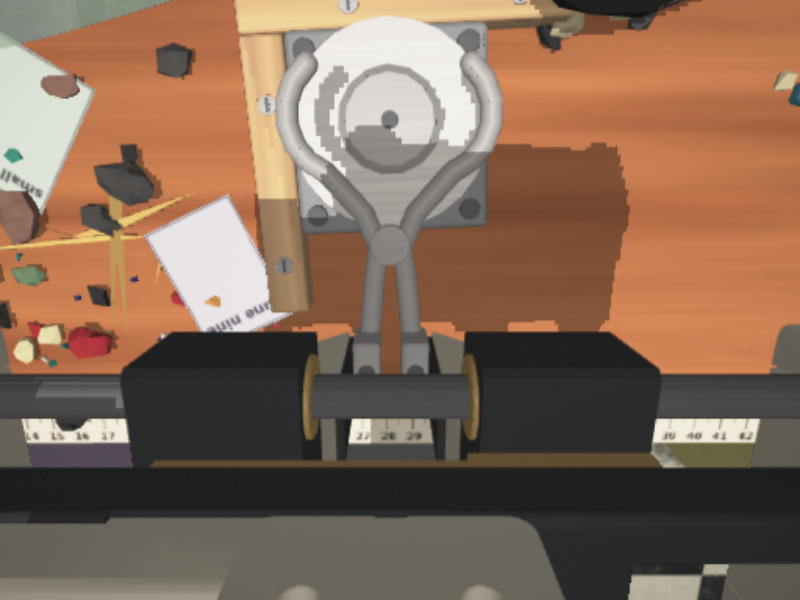

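The head centre is at (390,119), where it was predicted. It lies midway between the arms. Lowering.

```bash
python3 - <<'E'
from h import *
import pickle
F0=np.array(bot.read_force())
z=None
for z in (90,80,74,71,69.5,68.5,67.5):
    bot.movel((446.5,37.8,z),rate=60); F=np.array(bot.read_force())-F0; print(z,bot.read_tool_pos().round(1),F.round(1))
    if F[2]>3: break
im=bot.grab_frame("wrist"); cv2.imwrite("pics/g.png",cv2.resize(im,(800,600)))
s=bot.grab_frame("scene"); cv2.imwrite("pics/gs.png",cv2.resize(s[150:230,200:310],None,fx=6,fy=6,interpolation=cv2.INTER_CUBIC)); print(bot.read_t(),bot.read_gripper_width())
E
```

```text
90 [446.2  37.8  89.6] [-0.5  1.2  0.9]
80 [446.2  37.8  79.7] [-0.4  1.2  0.8]
74 [446.3  37.8  73.7] [-0.9  1.   0.5]
71 [446.4  37.8  70.9] [-0.6  1.5  0.1]
69.5 [446.5  37.8  69.5] [0.  0.2 1.3]
68.5 [446.5  37.8  68.5] [ 0.1  1.6 -0.3]
67.5 [446.7  37.8  67.6] [0.8 1.1 2.1]
37.8167 24.16028123147039
```

View pics/g.png

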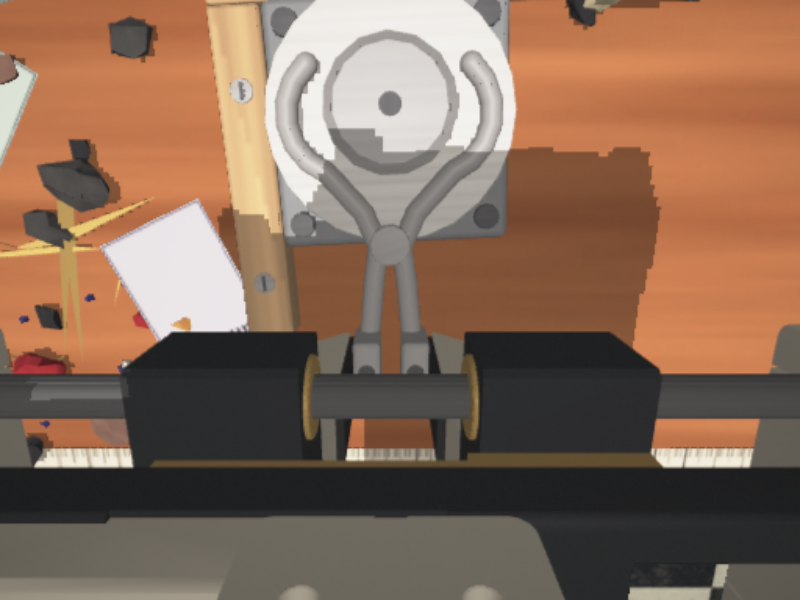

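View pics/gs.png

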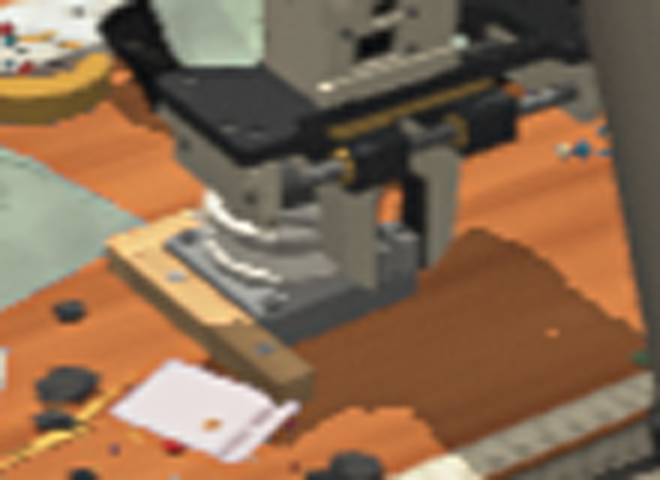

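The ring is round the shaft at pulley level (arms at x≈290 and 490, head centre at (390,103)), with light contact. Releasing slowly.

```bash
python3 - <<'E'
from h import *
import pickle
bot.movel((446.5,37.8,68.2),rate=40)
for w in (32,40,48,56,62,78):
    bot.gripper_to(w,15); print(bot.read_gripper_width(),np.round(bot.read_force(),1))
bot.dwell(.2)
pos=bot.read_tool_pos();c=bot.calibration("wrist"); im=bot.grab_frame("wrist"); cv2.imwrite("pics/i.png",cv2.resize(im,(800,600)))
print(bot.read_t())
E
```

```text
32.071335107918706 [-0.3 -0.3 -1.3]
39.93635095691706 [ 0.1 -1.1 -0.2]
48.117108810547734 [ 0.7 -1.2 -0.1]
56.258777171810124 [ 0.7 -0.8  0.1]
62.21709898527725 [-0.1  0.5 -0.2]
78.14271568611633 [-1.  -0.5 -0.1]
40.8333
```

View pics/i.png

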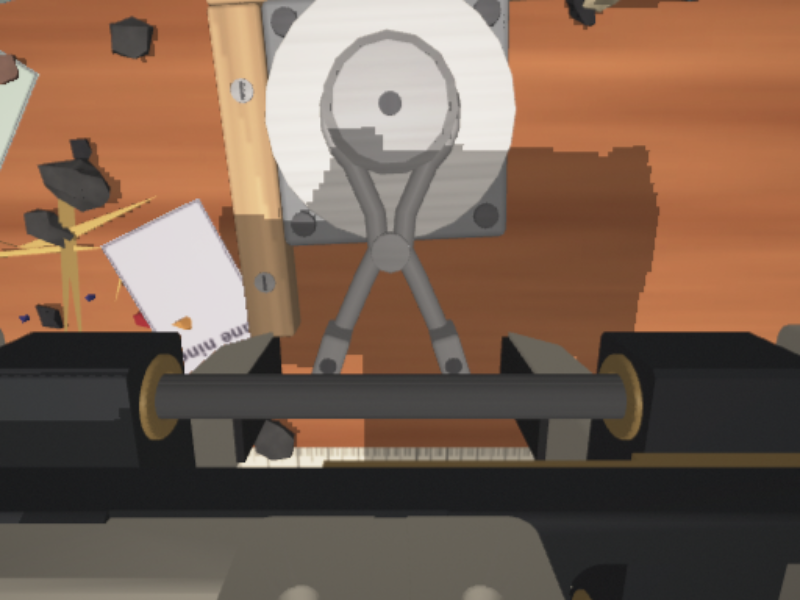

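The ring has contracted under the head (pin at (390,252), tails spread evenly). The pads are clear of the ears. I'll retreat and do a final check.

```bash
python3 - <<'E'
from h import *
import pickle
bot.movel((446.5,37.8,110),rate=100); bot.movel((425,60,195),rate=200); bot.dwell(.2)
c=bot.calibration("wrist"); im=bot.grab_frame("wrist"); cv2.imwrite("pics/k.png",im); pickle.dump(c,open("cal_k.pkl","wb"))
cv2.imwrite("pics/kz.png",cv2.resize(im[0:215,120:400],None,fx=2.85,fy=2.75,interpolation=cv2.INTER_CUBIC)); print(bot.read_t())
s=bot.grab_frame("scene"); cv2.imwrite("pics/ks.png",cv2.resize(s[150:230,200:310],None,fx=6,fy=6,interpolation=cv2.INTER_CUBIC))
E
python3 - <<'E'
from meas import *
import pickle
c=pickle.load(open("cal_k.pkl","rb")); im=cv2.imread("pics/k.png"); hsv=cv2.cvtColor(im,cv2.COLOR_BGR2HSV)
L=lambda pts,z: fit(cast(c,pts,z)[:,:2])
tl=proj(c,[(571.3,84.5,22),(575.6,-5,22),(486.7,-9.5,22),(482,79.7,22)]); print(tl.round())
b=(hsv[...,1]<50).astype(np.uint8); b[:,:int(tl[:,0].min()-6)]=0;b[:,int(tl[:,0].max()+8):]=0; b[int(tl[:,1].max()+6):]=0
nl,lab,st,_=cv2.connectedComponentsWithStats(b); b=(lab==1+st[1:,4].argmax()).astype(np.uint8)
r0,r1=int(tl[0,1]+12),int(tl[3,1]-8); 
bl=L(hrow(b,range(r0,r1),'L'),22)
bt=L(hcol(b,range(int(tl[0,0]+6),int(tl[0,0]+18)),'T'),22)
w=((hsv[...,0]>=14)&(hsv[...,0]<30)&(hsv[...,1]>60)&(hsv[...,1]<125)&(hsv[...,2]>100)).astype(np.uint8); w[:,:190]=0;w[:,335:]=0;w[172:]=0
nl,lab,st,_=cv2.connectedComponentsWithStats(w); w=(lab==1+st[1:,4].argmax()).astype(np.uint8)
oc=proj(c,[(590.5,105.7,18)])[0]; print(oc)
of=L(hrow(w,range(int(oc[1]+8),r1),'L'),18); to=L(hcol(w,range(int(oc[0]+8),310),'T'),18); print("outer",inter(of,to),ang(of),ang(to),"block",ang(bl),ang(bt),"corner",inter(bl,bt))
E
```

```text
42.25
[[222.  18.]
 [318.  13.]
 [318. 111.]
 [229. 116.]]
[199.70833716  -3.14409115]
outer [588.29834  105.600586] 2.8470623 -0.027543647 block 2.9610875 5.471737 corner [570.8327    84.318665]
```

View pics/kz.png

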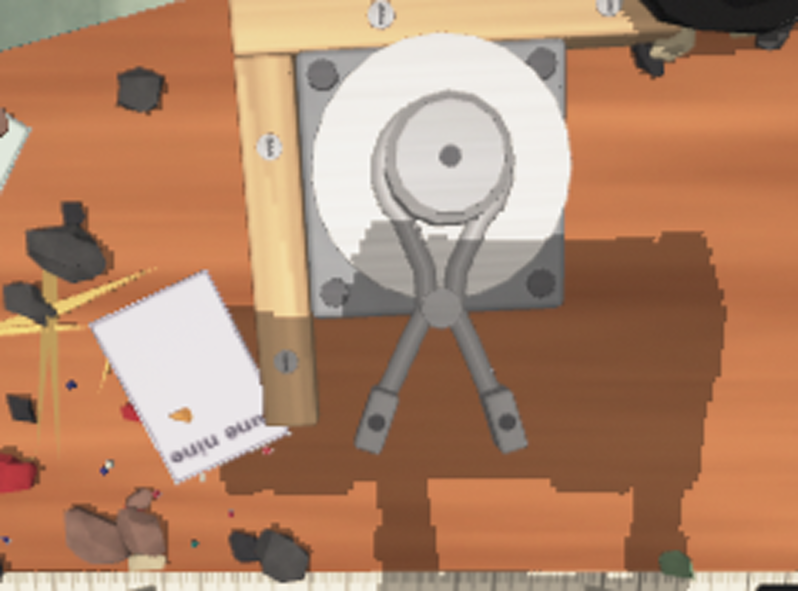

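View pics/ks.png

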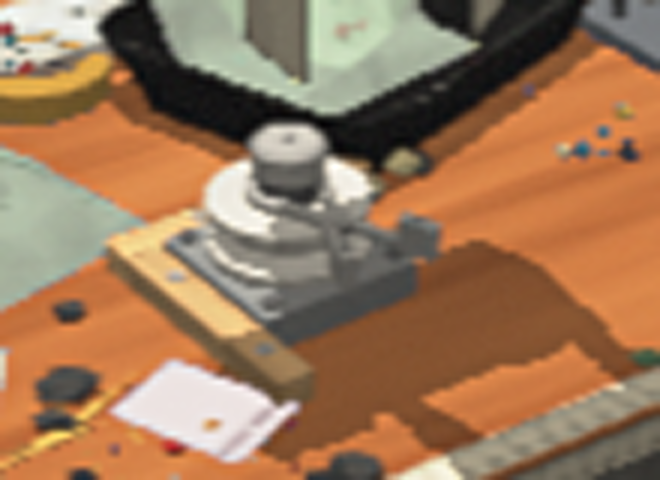

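The ring is seated under the head with the tails even. The block looks flush. My numeric line for the front strip is unreliable here because the picture crops it. One closer look straight down on the two seams will settle it.

```bash
python3 - <<'E'
from h import *
import pickle
bot.movel((470,82,112),rate=150); bot.dwell(.2)
c=bot.calibration("wrist"); im=bot.grab_frame("wrist"); cv2.imwrite("pics/l.png",im); pickle.dump(c,open("cal_l.pkl","wb"))
u=proj(c,[(571.5,84.5,18),(490,80,18)]); print(u,bot.read_t())
x,y=int(u[0,0])-50,max(0,int(u[0,1])-40)
cv2.imwrite("pics/lz.png",cv2.resize(im[y:y+120,x:x+160],None,fx=5,fy=5,interpolation=cv2.INTER_CUBIC)); print(x,y)
E
```

```text
[[245.08196648  58.61127395]
 [251.10058691 167.9310816 ]] 43.35
195 18
```

View pics/lz.png

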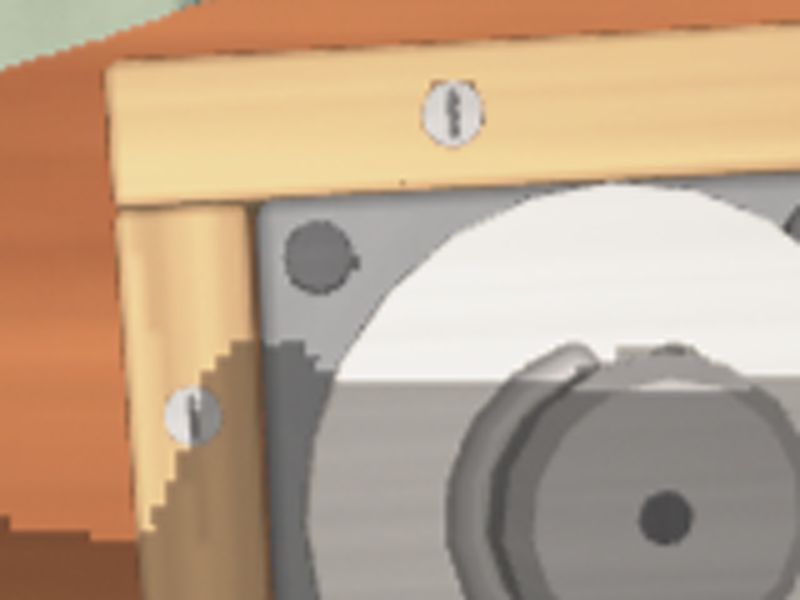

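The front seam is closed. The left seam shows a dark line about a pixel wide (under 1 mm). There is time for one low, force-limited nudge on the pulley rim towards the left strip.

```bash
python3 - <<'E'
from h import *
import pickle
f=np.radians(2.95); q=qd(f+np.pi/2); x=531.0
bot.movel((470,60,150),rate=250)
bot.move_ptp((x,-45,115),q); bot.gripper_to(0,15)
bot.movel((x,-32,52),rate=110); F0=np.array(bot.read_force()); y=-22.; print(bot.read_t())
bot.movel((x,y,52),rate=60); F=np.array(bot.read_force())-F0; print(y,F.round(1))
while y<0 and F[1]>-8:
    y+=1.2; bot.movel((x,y,52),rate=40); F=np.array(bot.read_force())-F0; print(round(y,1),F.round(1),bot.read_tool_pos().round(1)[1])
    if bot.read_t()>50.3: break
bot.movel((x,-35,60),rate=100); bot.movel((x,-50,110),rate=180); print(bot.read_t())
cv2.imwrite("pics/m.png",cv2.resize(bot.grab_frame("wrist"),(800,600)))
E
```

```text
47.2667
-22.0 [0.2 0.3 0. ]
-20.8 [-0.1  0.1  0. ] -20.8
-19.6 [0.2 0.8 0.6] -19.6
-18.4 [ 0.  -0.7  0.7] -18.3
-17.2 [-0.2 -0.8 -0.7] -17.1
-16.0 [-0.2 -0.6 -1. ] -15.9
-14.8 [ 0.3 -0.3 -0.6] -14.7
-13.6 [-0.4  0.4  0.4] -13.5
-12.4 [-1.1 -1.9 -0.4] -12.6
-11.2 [-0.8 -6.4 -1.2] -12.0
-10.0 [ -2.  -10.5  -0.4] -11.9
50.9333
```

View pics/m.png

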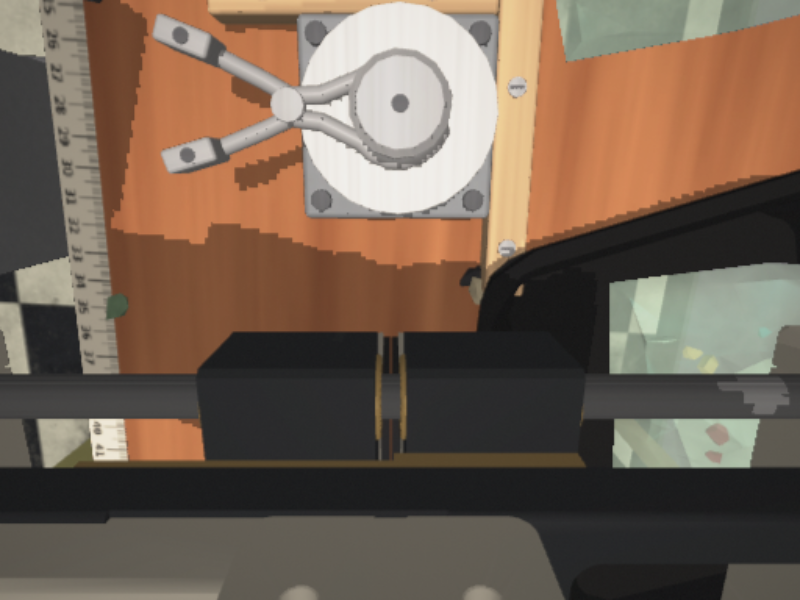

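The view shows the block tight to both strips (front seam at x≈490, left seam at row ≈14). The ring is still seated, with the pin at (288,104), and the robot is clear. Handing in.

```bash
python3 -c "
from cell import bot
bot.job_done(); print(bot.read_t())"
```

```text
the job is handed in; nothing more can be done
the job is handed in; nothing more can be done
```

I slid the block into the corner by the shaft head. I then pinched the snap ring open (24.5 mm over the ears), lowered it spread over the head onto the pulley, and let it contract under the head. I handed in just after about 51 s on the robot's clock.

**Block position:** Before the ring went on, the block measured (-44.7, -45.0) in the stop's frame, where home is (-45, -45). It was within about 0.2° of square.

**Block alignment steps:** The first pushes along x stalled. The arm was pressing down on the block and it tipped slightly, so I regripped with the jaws along x and eased the height. During the next push, along y, the block leaned several degrees against the left strip. It settled flat when released.

**Final nudge:** A close look at the end showed a dark line under 1 mm wide at the left seam. I gave the pulley rim one nudge of about 10 N towards that strip. The finger moved about 0.6 mm after contact before it stopped firmly.

**Ring:** The last picture shows the ring under the head with its tails even, both seams closed, and the robot clear. I judged it by eye and did not measure its height in the groove.

**Not confirmed:** After the ring was on, my numeric check of the front strip failed because the strip was cropped in the picture. The final flush check there is by eye too. I worked well away from the red pliers. I never positively located the jar or the steel block, nor compared any bystander before and after; I saw no sign of contact with them.

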